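# Dock and lock the treat canister on its keyed bench base

## Robot

A 7-joint arm with a two-finger parallel gripper is mounted at the origin on the work surface. World frame = base frame: x ahead of the robot, y to its left, z up, the work surface at z = 0. Lengths are in m, angles in rad, forces in N, time in s.
With the tool pointing down it reaches from about 0.425 to 1.025 m from the base axis. Payload 9.4 kg.
Tool frame: the origin (TCP) lies at the very end of the fingers, on their centre line; the grasp point (between the pads) lies 19 mm behind it; z points along the fingers, y is the line along which they close (so a half turn about z gives the same grasp; the last joint's range is limited). The gripper opens to 85 mm and grips with 20 to 120 N. Pads are 22 mm wide; open, the fingers measure 114 mm over their backs; the gripper's body (76 mm by 85 mm) begins 54 mm behind the grasp point. The pads swing forward as they close: fully open they stand 13 mm farther back than shut.
Start: joints at [-1.181, 0.599, -0.003, 1.599, 0.002, 0.943, -0.08], TCP at [0.326, 0.647, 0.202] pointing down, gripper open.
Joint ranges: [-2.57, 2.57], [-0.35, 1.97], [-1.29, 1.29], [0.11, 2.56], [-1.05, 4.19], [0.11, 1.86], [-2.63, 2.63]. Speed limits (rad/s): [2.22, 2.22, 3.01, 3.01, 3.14, 3.14, 3.14].

## Interface

Orientations are given as a unit quaternion [w, x, y, z].
In Python, from station import * gives the robot as it stands.
- The arm moves only by the shell command python3 -m handwheel 'ROWS' [FORCE]. ROWS is JSON, a list of rows, each a list of 5 numbers: the finger opening in mm, from 0 to 85.4, then the shift along the tool's x, y, z in mm, then the turn about the tool's z in degrees. A call has 1 to 12 rows; each row shifts and turns the commanded pose from where the row before left it, along the tool's axes as they then stand; what a row does not reach is not made up. A row lasts 1/12 s, in which the tool goes at most 41.7 mm and 7.16 degrees, less where a joint would pass 70% of its speed; a pose out of reach is approached as far as the arm can. A call is refused whole if a number of a shift passes 41.7 or a number of a turn 7.16, either way. A call with a gripper value outside its range is refused whole. The fingers move at their own pace and stop on an object; FORCE is the grip in N (left out, the last holds). Time passes only in rows, so rows that do not move let the fingers close. It gives the time, the measured TCP pose, the force, the opening and the grip force at its end, in the units of the state.
- sense(): the state, without advancing time (a new reading comes with each control period).
- camera(name): name is "side" or "top" or "wrist"; returns the picture (480x640x3 uint8, blue, green, red); there is no depth.
- calibration(name): a dict with "camera_matrix" (3x3 intrinsics, pixels), "k1" (the pictures are not rectified: a ray, as slopes to the right and down, at radius r is drawn at 1 + k1 r^2 times it, then the intrinsics apply), "R" (3x3) and "t" (3): a world point X has camera coordinates R X + t. Camera axes: x right, y down, z forward; pixel columns grow to the right and rows downward; lengths in m; the calibration is good to about 2 mm. A picture is of the moment at which its call begins: read the wrist's pose just before it. calibration takes no time and is no camera call; for the wrist camera it gives the pose at the moment of the call.
- sign_off(): hands the job in; it is judged then, once.
The state is a dict: "t": time; "q": joint angles; "qd": joint speeds; "joint_efforts": joint torques, N m; "position": TCP position; "eef_rot": TCP orientation; "contact_force": force on the tool from outside, world axes, zero at the start; "ft_torque": the same for the moment, N m; "opening": opening from 0.0 (shut) to 1.0 (fully open); "finger_force": force on a finger pad.
Only numpy, scipy, OpenCV 4.12 (cv2) and the standard library are available. Lean on these libraries where they do the work, as an engineer would, in place of code of your own. Each camera call takes 0.05 s, during which the arm holds its last target. There are 200 camera calls.

## Task

Pick up the orange treat canister, set it on the gray keyed base and, pressing only gently, turn it until its notch finds the yellow key and it drops fully home and upright. Then let go and push the red-tabbed slide bolt fully home over the canister's collar so the dog cannot pull it off, and leave everything else on the bench where it is.

Things in the scene. Friction and masses are not known exactly. Their poses are not given: they have to be found in the camera images.
- canister: Orange round canister, upright, 0.2 to 0.45 kg. Origin: centre of its underside, z up. Body 58 mm diameter from 24 to 92 mm height (grip at 65 to 85 mm, any yaw), shut lid 55 mm diameter up to 105 mm, small white thumb tab on top to 109 mm, above the notch. Foot: black collar 76 mm diameter, 24 mm high, with a centre hole 27 mm wide, 24 mm deep in the underside.
- notch (a point): Outer mouth of the collar's only notch, at the canister's own +x side, 38 mm from its axis, 12 mm up. The notch is 11 mm wide, as high as the collar, open below and outward, and runs in to the centre hole. Axes as the canister's.
- dock: Gray fixed base plate, 100 mm (x) by 165 mm (y), 12 mm thick. Origin: its underside, on the axis of the steel pilot post, on which the canister is to be centred; z up. Fully home the canister's underside is on the plate, 12 mm above this origin; otherwise its collar rides on the key's top, 24 mm above it. Over 40 N between canister and base (post, key, bolt included) damages them.
- post (a point): Top of the steel pilot post, 34 mm above the base's underside. Post 24 mm diameter, 22 mm high above the plate, its top 6 mm tapered to 17 mm. From it one yellow key fin, 9 mm wide, 12 mm high above the plate, reaches out to 32 mm from the axis, fixed at an unknown angle, 0.2 to 1.5 rad from the base's +x towards its +y. This point has the base's axes, not the fin's: find it by feel.
- bolt (a joint): Travel of the slide bolt in m: 0 open (starts between 0 and 0.003), 0.015 fully home at its stop. It slides along the base's +y axis, towards the post, against about 2 N of friction and stays where it is left. Its steel bar passes over the collar of a canister that is fully home, and hits the collar of one that is not. Locked counts from 0.012.
- bolt_tab (a point): Centre of the outer face (towards the base's -y) of the bolt's upright red tab; push it here towards the base's +y. Tab 28 mm wide, 8 mm thick; its top is 6 mm above this point and it stands free of everything 20 mm below it. When open it is about 102 mm from the post's axis, 68 mm above the base's underside. Moves with the bolt, axes as the base's.
- guide (a point): Middle of the top of the bolt's fixed gray guide, 55 mm above the base's underside and 65 mm from the post's axis on the base's -y side; the guide is 39 mm wide along x, 26 mm along y.
- bowl: Steel pet bowl upside down, 160 mm in diameter, 50 mm high; leave alone. Origin: centre of its underside.
- whistle: Yellow plastic dog whistle, 48 mm long; leave alone.
- key_ring: Silver key ring with two keys, about 80 mm long; leave alone.
- brush: Grooming brush; leave alone.
- balm: Small jar of paw balm, 60 mm in diameter, 45 mm high; leave alone.
- clicker: Blue training clicker, 55 mm long, 34 mm wide, 19 mm high; leave alone.
There are look-alikes about, which are no part of the job. Leave any blue or green look-alike of the dock alone. Of the things that look like the canister, the larger one is meant.

How it is judged:
On the way, in this order (a step that is already met when the one before it is completed fails the run):
1. the canister sits fully home on the keyed base, upright, with the bolt still open (z of canister in the frame of dock below 0.015 m and horizontal distance between canister and dock below 0.005 m and angle between canister's own z axis and vertical below 0.06 rad and value of joint bolt below 0.008 m), for 0.2 s.
2. the slide bolt is pushed home over the collar (value of joint bolt above 0.012 m), for 0.2 s.
At the end, for the whole second after the job is handed in: The canister stands at rest fully home on the base (its underside less than 15 mm above the base's underside, i.e. within 3 mm of the plate), centred within 5 mm, upright within 0.06 rad, with the slide bolt at least 12 mm of its 15 mm home, and let go (z of canister in the frame of dock below 0.015 m and horizontal distance between canister and dock below 0.005 m and angle between canister's own z axis and vertical below 0.06 rad and value of joint bolt above 0.012 m and linear speed of canister below 0.02 m/s); the robot touches nothing.
It fails at once if more than 40 N between the canister and the base (post, key and bolt included) (contact force between canister and dock above 40 N).
It fails at once if the canister is tipped beyond 0.5 rad (angle between canister's own z axis and vertical above 0.5 rad).
It fails at once if another thing on the bench is moved more than 20 mm (distance of any of bowl, whistle, key_ring, brush, balm, clicker from where it was at the start of the episode above 0.02 m).
It also fails if it takes over 67 s, if anything falls off the work surface, if the arm or the gripper's body presses on something with over 40 N, if the wrist force passes 120 N, or if a joint passes its speed limit or range.

## Working session

There is one attempt and no reset: what is moved stays moved. The work goes in short steps, Python scripts to look and compute and a shell command to move; the robot and the scene stay as the last step left them, time stands still between calls to the robot, and variables do not carry over. Pictures are saved under pics/ and viewed, at most 10 in all, crops included, and the job is handed in when it is done.

```bash
ls; mkdir -p pics; python3 - <<'E'
from station import *
import cv2,json
s=sense();print(s)
for n in("side","top","wrist"):
    c=calibration(n);print(n,c)
    cv2.imwrite(f"pics/{n}0.png",camera(n))
E
```

```text
pics
{'t': 0.0, 'q': array([-1.18067504,  0.60015818, -0.00253677,  1.60012247,  0.00181423,
        0.94285567, -0.07979035]), 'qd': array([ 1.66661656e-03,  2.35748504e-04,  2.47601226e-04, -1.40921012e-05,
       -3.98476586e-04, -1.99346488e-03,  1.26403769e-03]), 'joint_efforts': array([ 4.53892949e-05, -7.76443219e+01,  1.56503085e+00, -2.58003813e+01,
        1.23983479e-02,  9.09503899e-03,  8.37815236e-06]), 'position': array([0.326086  , 0.64696842, 0.20079583]), 'eef_rot': array([-1.01203909e-04,  2.31262327e-01,  9.72891125e-01, -7.64226714e-04]), 'contact_force': array([ 0.06008667, -0.09102283, -0.17080311]), 'ft_torque': array([0.00713937, 0.06016167, 0.03658372]), 'finger_force': 0.0, 'opening': 1.0005964561259793}
side {'camera_matrix': array([[507.26292696,   0.        , 321.81409848],
       [  0.        , 507.26292696, 238.01203728],
       [  0.        ,   0.        ,   1.        ]]), 'k1': -0.0483205208789709, 'R': array([[ 0.98526026, -0.17105053,  0.00198441],
       [-0.10111313, -0.59169574, -0.79979515],
       [ 0.13797955,  0.78780573, -0.60026975]]), 't'
[... 167 characters left out ...]
862 ],
       [  0.        ,   0.        ,   1.        ]]), 'k1': -0.049849951342492455, 'R': array([[-0.02709716, -0.9995949 , -0.00870526],
       [-0.99581835,  0.02775278, -0.08703787],
       [ 0.0872442 ,  0.00631038, -0.99616697]]), 't': array([0.02710854, 0.54793063, 1.39424656])}
wrist {'camera_matrix': array([[426.83196574,   0.        , 319.85594104],
       [  0.        , 426.83196574, 237.70624424],
       [  0.        ,   0.        ,   1.        ]]), 'k1': -0.08641649716239944, 'R': array([[ 0.45002244,  0.89301663, -0.00104499],
       [ 0.8526958 , -0.42935511,  0.29759715],
       [ 0.26531054, -0.13481646, -0.95469097]]), 't': array([-0.72487207, -0.0388403 ,  0.37961307])}
```

View pics/side0.png

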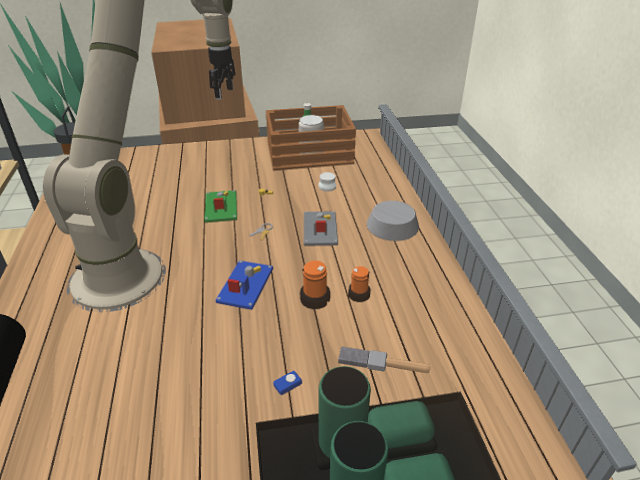

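View pics/top0.png

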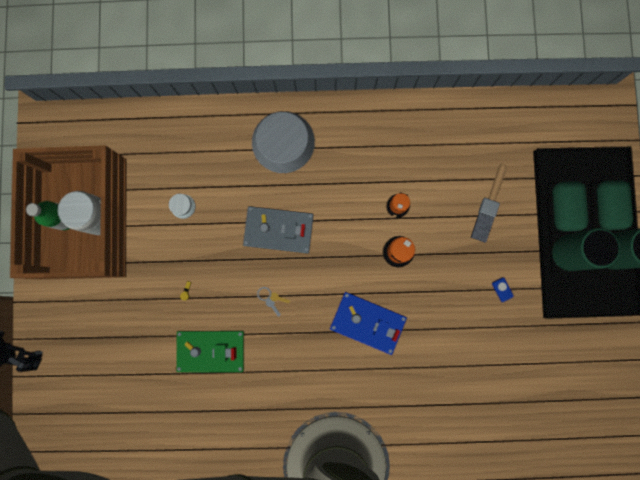

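The canister candidates are at side (315,285) / top (401,250), the large one, and side (360,283) / top (400,204), the small one. The larger one is meant. The dock candidates are gray at top (278,230), blue at (368,323) and green at (210,352), and gray is meant. I'll confirm both in an enlarged crop.

```bash
cat > h.py <<'E'
import numpy as np,cv2
from station import *
def ray(c,uv):
    K=c["camera_matrix"];uv=np.atleast_2d(np.asarray(uv,float))
    d=np.array([c["k1"],0,0,0,0.])
    n=cv2.undistortPoints(uv[:,None],K,d)[:,0]
    D=np.c_[n,np.ones(len(n))]@c["R"]; return -c["R"].T@c["t"],D/np.linalg.norm(D,axis=1)[:,None]
def plane(c,uv,z):
    o,D=ray(c,uv);return o+D*((z-o[2])/D[:,2])[:,None]
def tri(obs):
    A=np.zeros((3,3));b=np.zeros(3);L=[]
    for c,uv in obs:
        o,D=ray(c,uv);P=np.eye(3)-np.outer(D[0],D[0]);A+=P;b+=P@o;L.append((o,P))
    X=np.linalg.solve(A,b);return X,[np.linalg.norm(P@(X-o)) for o,P in L]
def mask(im,lo,hi):
    return cv2.inRange(cv2.cvtColor(im,cv2.COLOR_BGR2HSV),np.array(lo),np.array(hi))
def blobs(m,amin=8):
    n,l,s,c=cv2.connectedComponentsWithStats(m);return [(c[i].round(1),s[i]) for i in range(1,n) if s[i][4]>=amin]
OR=((5,150,60),(16,255,255));YE=((20,120,60),(34,255,255))
E
python3 - <<'E'
from h import *
im=cv2.imread("pics/top0.png")
a=cv2.resize(im[185:275,235:335],None,fx=6,fy=6,interpolation=cv2.INTER_CUBIC)
im2=cv2.imread("pics/side0.png")
b=cv2.resize(im[185:275,375:425],None,fx=4,fy=4,interpolation=cv2.INTER_CUBIC)
out=np.zeros((600,800,3),np.uint8);out[:540,:600]=a;out[:360,600:]=b
c=cv2.resize(im2[205:245,300:350],None,fx=4,fy=4,interpolation=cv2.INTER_CUBIC);out[400:560,600:]=c
cv2.imwrite("pics/crop1.png",out)
for n,i in(("top",im),("side",im2)):
    print(n,"or",blobs(mask(i,*OR),40),"\n ye",blobs(mask(i,*YE)))
E
```

```text
top or [(array([ 64.4, 211.6]), array([  11,  146,   95,  133, 7068], dtype=int32)), (array([110.9, 211.4]), array([110, 151,   3, 126, 272], dtype=int32)), (array([117.7, 198.9]), array([117, 154,   3,  94, 195], dtype=int32)), (array([123.9, 214.7]), array([123, 159,   3, 118, 210], dtype=int32)), (array([399.6, 202.8]), array([390, 193,  21,  21, 314], dtype=int32)), (array([ 32.4, 241.9]), array([ 31, 218,   4,  48, 112], dtype=int32)), (array([400.5, 250.4]), array([387, 237,  29,  26, 533], dtype=int32)), (array([117.5, 262.6]), array([116, 249,   3,  28,  52], dtype=int32))] 
 ye [(array([263.5, 218.5]), array([262, 215,   4,   8,  30], dtype=int32)), (array([187.5, 284.9]), array([184, 281,   7,   9,  41], dtype=int32)), (array([184.1, 295.6]), array([180, 291,  10,  10,  77], dtype=int32)), (array([278.3, 297.8]), array([271, 292,  19,  11,  95], dtype=int32)), (array([352.2, 310.6]), array([350, 307,   5,   8,  20], dtype=int32)), (array([188.3, 345.3]), array([185, 342,   8,   8,  39], dtype=int32))]
side or [(array([ 65.8, 148. ]), array([ 62, 144,   8,  10,  64], dtype=int32)), (array([314.1, 279.3]), array([303, 261,  24,  37, 737], dtype=int32)), (array([359.6, 280.1]), array([351, 266,  18,  28, 399], dtype=int32))] 
 ye [(array([264.4, 191.6]), array([259, 189,  14,   6,  58], dtype=int32)), (array([225.5, 193. ]), array([224, 191,   4,   5,  16], dtype=int32)), (array([326.8, 216.4]), array([324, 215,   6,   4,  20], dtype=int32)), (array([264. , 233.7]), array([261, 230,   7,  10,  29], dtype=int32)), (array([256.3, 268.9]), array([253, 266,   7,   7,  28], dtype=int32))]
```

View pics/crop1.png

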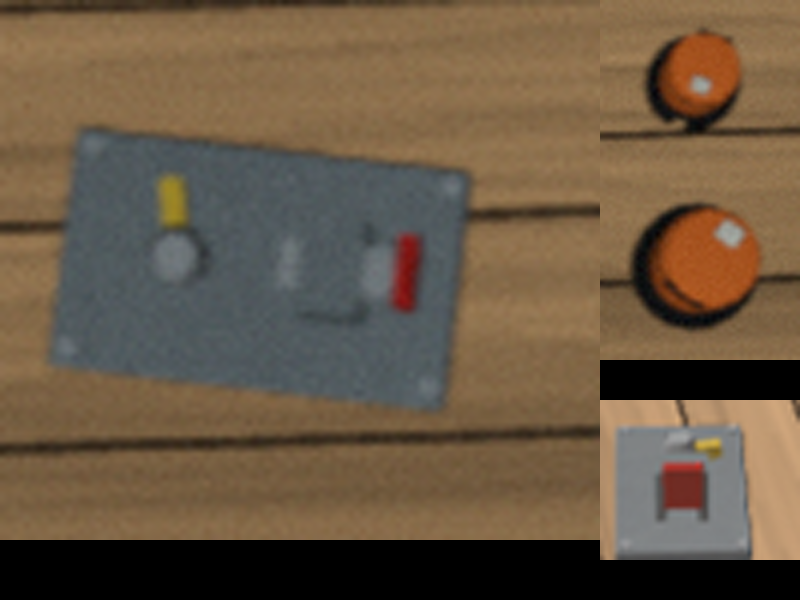

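Confirmed: the lower-right large orange canister at top (401,250) has its white tab at (408,243). The gray dock has its post at (264.7,227.7), its key fin pointing up from the post at (263.5,218.5), and its red tab at (302.7,230.3).

```bash
python3 - <<'E'
from h import *
T=calibration("top");S=calibration("side")
print("can top",plane(T,[[400.5,250.4],[407.8,243.5]],.107),"tri",tri([(T,(400.5,250.4)),(S,(314.1,279.3))]))
print("post",plane(T,[264.7,227.7],.034),"key",plane(T,[263.5,218.5],.024))
cr=np.array([(80,128),(470,172),(442,410),(50,365)])/6+[235,185]
p=plane(T,cr,.012);print(p);d=p[0]-p[1]+p[3]-p[2];print("base y dir",d,"yaw",np.arctan2(d[1],d[0])-np.pi/2)
print("tab",plane(T,[302.7,230.3],.07))
s=sense();w=calibration("wrist")
print(plane(w,[320,240],.0),"cam",-w["R"].T@w["t"])
E
```

```text
can top [[ 0.50907249 -0.16074664  0.107     ]
 [ 0.52446384 -0.17811437  0.107     ]] tri (array([ 0.51273411, -0.16637298,  0.06196527]), [np.float64(0.0008070153925462804), np.float64(0.0008070153925461651)])
post [[0.5781061  0.15787532 0.034     ]] key [[0.60196486 0.16152294 0.024     ]]
[[0.63491893 0.20000999 0.012     ]
 [0.61199775 0.03933088 0.012     ]
 [0.51414638 0.05328339 0.012     ]
 [0.53707275 0.21386806 0.012     ]]
base y dir [0.04584755 0.32126378 0.        ] yaw -0.14175284510179487
tab [[0.56545173 0.06400849 0.07      ]]
[[0.36443717 0.62833732 0.        ]] cam [0.25863049 0.68185955 0.37332642]
```

```bash
python3 -m handwheel '[[85,-26,-32,0,0],[85,-26,-32,0,0],[85,-26,-32,0,0],[85,-26,-32,0,0],[85,-26,-32,0,0],[85,-26,-32,0,0],[85,-26,-32,0,0],[85,-26,-32,0,0],[85,-26,-32,0,0],[85,-26,-32,0,0]]'; python3 -m handwheel '[[85,-26,-32,0,0],[85,-26,-32,0,0],[85,-26,-32,0,0],[85,-26,-32,0,0],[85,-26,-32,0,0],[85,-26,-32,0,0],[85,-26,-32,0,0],[85,-26,-32,0,0],[85,-10,-12,0,0],[85,0,0,0,0],[85,0,0,0,0]]'
python3 - <<'E'
from h import *
print(sense()["position"],sense()["eef_rot"])
c=calibration("wrist");cv2.imwrite("pics/w1.png",camera("wrist"));np.savez("w1.npz",**c)
print(blobs(mask(cv2.imread("pics/w1.png"),*OR),200))
E
```

```text
t: 0.98
position: [0.4144, 0.2427, 0.2017]
eef_rot: [0.0, 0.231, 0.973, 0.0]
contact_force: [1.6, 0.3, 0.4]
opening: 0.993
finger_force: 0.0
t: 1.9
position: [0.4883, -0.0936, 0.2015]
eef_rot: [-0.0, 0.232, 0.973, -0.0]
contact_force: [0.2, 0.6, 0.0]
opening: 0.993
finger_force: 0.0
[ 0.48833653 -0.09355413  0.20150446] [-1.81007048e-04  2.32470926e-01  9.72603329e-01 -1.83940205e-05]
[(array([248.6, 284.6]), array([ 203,  234,   89,  105, 6543], dtype=int32)), (array([313.1, 382.7]), array([ 287,  344,   54,   78, 3269], dtype=int32))]
```

View pics/w1.png

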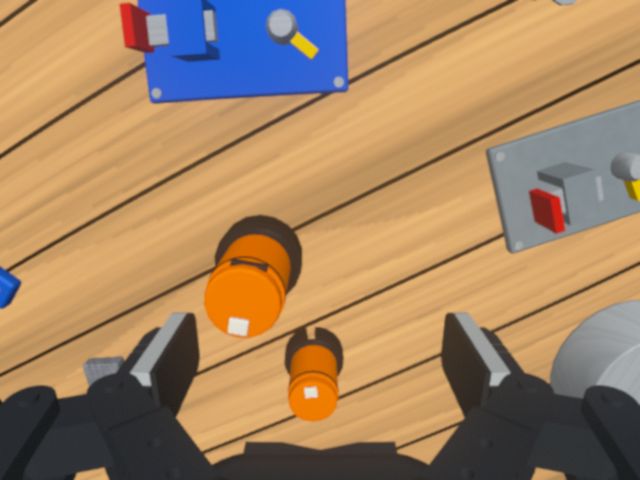

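The wrist picture shows the large canister, lid centre about (245,297), tab (238,327); the small one is at (313,395). The gray dock is at the right, with its post at (627,165).

```bash
python3 -m handwheel '[[85,-26,-26,0,0],[85,-26,-26,0,0],[85,0,0,0,0],[85,0,0,0,0]]'
cat > lid.py <<'E'
from h import *
def lid(im,near):
    m=mask(im,*OR); n,l,s,c=cv2.connectedComponentsWithStats(m)
    i=min([k for k in range(1,n) if s[k][4]>1500],key=lambda k:np.hypot(*(c[k]-near)))
    x,y,w,h,_=s[i]; sub=im[y:y+h+8,x:x+w]
    wm=mask(sub,(0,0,150),(180,60,255)); b=max(blobs(wm,20),key=lambda t:t[1][4],default=None)
    return (x,y,w,h),(None if b is None else b[0]+[x,y])
E
python3 - <<'E'
from lid import *
c=calibration("wrist");im=camera("wrist");cv2.imwrite("pics/w2.png",im);np.savez("w2.npz",**c)
c1=dict(np.load("w1.npz"));c1["k1"]=float(c1["k1"])
a=lid(cv2.imread("pics/w1.png"),(248,284));b=lid(im,(230,330));print(a,b)
T=calibration("top");t=lid(cv2.imread("pics/top0.png"),(400,250)) if 0 else None
print("tab",tri([(c1,a[1]),(c,b[1])]),tri([(c1,a[1]),(c,b[1]),(T,(407.8,243.5))]))
print("lid1",plane(c1,(245,297.5),.105))
E
```

```text
t: 2.28
position: [0.5118, -0.1626, 0.2015]
eef_rot: [-0.0, 0.232, 0.973, -0.0]
contact_force: [-0.4, 0.9, 0.1]
opening: 0.995
finger_force: 0.0
((np.int32(203), np.int32(234), np.int32(89), np.int32(105)), array([237.7, 326. ])) ((np.int32(272), np.int32(171), np.int32(86), np.int32(100)), array([309.6, 256.4]))
tab (array([ 0.52687383, -0.17725079,  0.10734749]), [np.float64(7.608940131530065e-05), np.float64(7.608940131531922e-05)]) (array([ 0.52515936, -0.17664914,  0.11084807]), [np.float64(0.0009310257328572715), np.float64(0.0006804645340525366), np.float64(0.0013604440127668444)])
lid1 [[ 0.5107828  -0.16243975  0.105     ]]
```

View pics/w2.png

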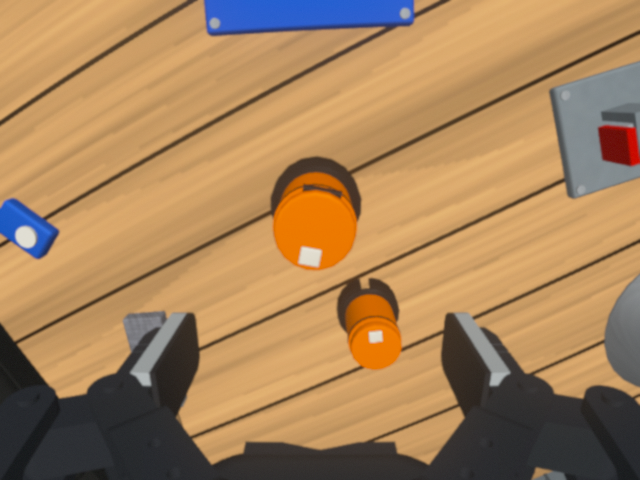

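Lid now at about (314.5,229) with its tab at (309.6,256); the small canister at (374,342) is clear. The tab triangulates to z≈0.107 m, which matches the text.

```bash
python3 -m handwheel '[[85,0,0,0,7],[85,0,0,0,7],[85,0,0,0,7],[85,0,0,0,7],[85,0,0,0,7],[85,0,0,0,7],[85,0,0,0,7],[85,0,0,0,7],[85,0,0,0,7],[85,0,0,0,7],[85,0,0,0,7],[85,0,0,0,7]]'; python3 -m handwheel '[[85,0,0,0,7],[85,0,0,0,7],[85,0,0,0,7],[85,0,0,0,7],[85,0,0,0,7],[85,0,0,0,5],[85,0,0,0,0],[85,0,0,0,0]]'
python3 - <<'E'
from lid import *
from scipy.spatial.transform import Rotation as Ro
c1=dict(np.load("w1.npz"));c2=dict(np.load("w2.npz"))
for c in(c1,c2):c["k1"]=float(c["k1"])
X,e=tri([(c1,(245,297.5)),(c2,(314.5,228.7))]);print("lid",X,e)
P=plane(c2,(314.5,228.7),.105)[0];print(P)
s=sense();c=calibration("wrist");im=camera("wrist");cv2.imwrite("pics/w3.png",im)
b=[x for x in blobs(mask(im,*OR),1500)];print(b)
R=Ro.from_quat(np.roll(s["eef_rot"],-1)).as_matrix()
print(s["position"],R.round(3),"q",s["q"])
for Q in(P,X):print("delta tool mm",1000*R.T@(np.array([*Q[:2],.056])-s["position"]))
E
```

```text
t: 3.33
position: [0.5113, -0.1598, 0.2016]
eef_rot: [-0.001, 0.824, 0.567, 0.0]
contact_force: [0.1, -0.5, 0.0]
opening: 0.993
finger_force: 0.0
t: 4.0
position: [0.5115, -0.1604, 0.2014]
eef_rot: [-0.0, 0.967, 0.255, -0.0]
contact_force: [0.5, 0.3, -0.3]
opening: 0.994
finger_force: 0.0
lid [ 0.51563265 -0.16803556  0.09048662] [np.float64(1.5073934969780036e-06), np.float64(1.5073934970493358e-06)]
[ 0.51197796 -0.16598339  0.105     ]
[(array([417.9,  77.4]), array([ 378,   42,   75,   69, 3149], dtype=int32)), (array([329.9, 217.5]), array([ 289,  168,   86,   99, 6047], dtype=int32))]
[ 0.51146758 -0.16043273  0.20143232] [[ 0.87   0.494 -0.001]
 [ 0.494 -0.87   0.001]
 [-0.    -0.001 -1.   ]] q [-0.30756087  0.45300287  0.72319777  2.06093308 -0.42599599  0.77844898
 -0.37843048]
delta tool mm [ -2.26875835   5.23540007 145.4272142 ]
delta tool mm [-1.03313425e-01  8.82413633e+00  1.45422955e+02]
```

```bash
python3 -m handwheel '[[85,-2,4,35,0],[85,0,0,35,0],[85,0,0,35,0],[85,0,0,30,0],[85,0,0,16,0],[85,0,0,0,0],[50,0,0,0,0],[50,0,0,0,0],[50,0,0,0,0],[50,0,0,0,0],[50,0,0,0,0],[50,0,0,0,0]]' 60; python3 -m handwheel '[[50,0,0,0,0],[50,0,0,0,0]]'
```

```text
t: 5.05
position: [0.513, -0.1674, 0.0528]
eef_rot: [0.001, 0.967, 0.253, 0.002]
contact_force: [0.0, -0.2, 5.9]
opening: 0.643
finger_force: 61.9
t: 5.22
position: [0.513, -0.1674, 0.0528]
eef_rot: [0.001, 0.967, 0.253, 0.002]
contact_force: [-0.2, -1.2, 6.3]
opening: 0.643
finger_force: 61.9
```

```bash
python3 -m handwheel '[[50,0,0,-10,0],[50,0,0,-25,0],[50,0,0,-35,0],[50,0,0,-30,0],[50,0,0,0,0],[50,0,0,0,0]]'
python3 - <<'E'
from lid import *
s=sense();c=calibration("wrist");im=camera("wrist");cv2.imwrite("pics/w4.png",im);np.savez("w4.npz",**c)
b,t=lid(im,(320,260));print(b,t,s["position"],s["contact_force"])
cv2.imwrite("pics/side1.png",camera("side"))
print("tab",plane(c,t,s["position"][2]-.0528+.109)-s["position"])
E
```

```text
t: 5.72
position: [0.5128, -0.1667, 0.153]
eef_rot: [0.001, 0.967, 0.253, 0.002]
contact_force: [0.3, 0.3, -3.8]
opening: 0.644
finger_force: 64.7
(np.int32(234), np.int32(208), np.int32(170), np.int32(208)) [365.6 336.4] [ 0.51283149 -0.16673447  0.15303438] [ 0.3223363   0.28157164 -3.84724126]
tab [[ 0.01383362 -0.00806565  0.0562    ]]
```

View pics/w4.png

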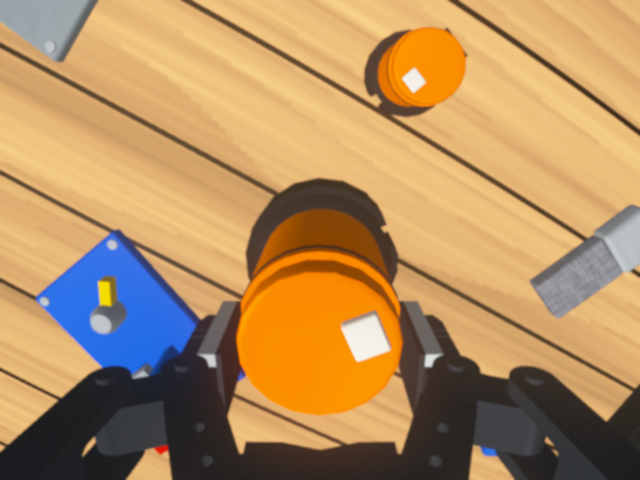

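The canister is held upright: lid centre (319,335), tab (366,336), collar notch at the right edge near (388,235).

```bash
python3 - <<'E'
from h import *
from scipy.spatial.transform import Rotation as Ro
s=sense();c=dict(np.load("w4.npz"));c["k1"]=float(c["k1"])
R=Ro.from_quat(np.roll(s["eef_rot"],-1)).as_matrix()
zo=s["position"][2]-.0528
C=plane(c,[[319,335]],zo+.105)[0];t=plane(c,[[365.6,336.4]],zo+.109)[0]
print("centre in tool",1000*R.T@(C-s["position"]),"tab-centre",t-C,"notch yaw",np.arctan2(*(t-C)[[1,0]]),"toolx yaw",np.arctan2(R[1,0],R[0,0]))
# side view check of centre
print(np.hypot(*(plane(c,[[237,335],[401,335]],zo+.105)@[[1,0],[0,1],[0,0]]).ptp(0)) if 0 else plane(c,[[237,335],[401,335],[319,257],[319,413]],zo+.105))
# edges of collar notch
print(plane(c,[[388,235]],zo+.024)[0]-C)
E
```

```text
centre in tool [  5.96658173   0.51431182 -52.1983396 ] tab-centre [ 0.00872422 -0.01195179  0.004     ] notch yaw -0.9402508004049961 toolx yaw 0.5117364096691763
[[ 0.50372099 -0.140496    0.20289085]
 [ 0.529873   -0.18717002  0.20289085]
 [ 0.54037986 -0.15059505  0.20289085]
 [ 0.48972781 -0.1790038   0.20289085]]
[ 0.02526616 -0.02536931 -0.081     ]
```

```bash
cat > fit.py <<'E'
from lid import *
from scipy.optimize import least_squares
def fit(im,c,near,z,free=False):
    (x,y,w,h),t=lid(im,near)
    m=mask(im,*OR)[y:y+h+1,x:x+w]
    pts=[(x+j,y+np.where(m[:,j])[0].max()+.5) for j in range(2,w-2) if m[:,j].any()]
    pts=[p for p in pts if p[1]>y+.62*h]
    P=plane(c,pts,z)[:,:2]
    f=lambda v:np.hypot(*(P-v[:2]).T)-(v[2] if free else .0275)
    r=least_squares(f,[*P.mean(0)]+([.0275] if free else []),loss="soft_l1",f_scale=.0005)
    return r.x,np.std(r.fun)
E
python3 - <<'E'
from fit import *
ld=lambda n:{**{k:v for k,v in np.load(n).items()},"k1":float(np.load(n)["k1"])}
for n,near in(("w1",(248,284)),("w2",(314,229))):
    for f in(0,1):print(n,fit(cv2.imread(f"pics/{n}.png"),ld(n+".npz"),near,.105,f))
for f in(0,1):print("w4",fit(cv2.imread("pics/w4.png"),ld("w4.npz"),(320,260),.153-.0528+.105,f))
E
```

```text
w1 (array([ 0.51381001, -0.16673574]), np.float64(0.0028780177511123156))
w1 (array([ 0.51366637, -0.16664629,  0.02764444]), np.float64(0.002869146656773274))
w2 (array([ 0.51358736, -0.16705604]), np.float64(0.00021619348689138886))
w2 (array([ 0.51390858, -0.16721292,  0.02719914]), np.float64(0.00020094471089859874))
w4 (array([ 0.5147521, -0.1650873]), np.float64(0.000415296567215328))
w4 (array([ 0.51410621, -0.16547305,  0.02686264]), np.float64(0.00038897501592866676))
```

```bash
python3 -m handwheel '[[50,0,0,-3,-7],[50,0,0,-3,-7],[50,0,0,-3,-7],[50,0,0,-3,-7],[50,0,0,0,-7],[50,0,0,0,-7],[50,0,0,0,-7]]'; python3 -m handwheel '[[50,36,0,0,0],[50,36,0,0,0],[50,36,0,0,0],[50,36,0,0,0],[50,36,0,0,0],[50,30,0,0,0],[50,0,0,0,0],[50,0,0,0,0],[50,0,0,0,0]]'
python3 - <<'E'
from h import *
s=sense();c=calibration("wrist");im=camera("wrist");cv2.imwrite("pics/w5.png",im);np.savez("w5.npz",**c)
print(s["position"],s["eef_rot"],s["contact_force"],s["q"]);print(blobs(mask(im,*YE),20))
E
```

```text
t: 6.4
position: [0.5108, -0.1667, 0.1614]
eef_rot: [-0.001, 0.774, 0.633, -0.001]
contact_force: [0.3, 1.0, -3.3]
opening: 0.638
finger_force: 64.6
t: 7.15
position: [0.5536, 0.038, 0.1616]
eef_rot: [-0.0, 0.776, 0.631, -0.001]
contact_force: [-0.6, -1.2, -3.6]
opening: 0.644
finger_force: 64.6
[0.55356113 0.03804709 0.16161851] [-3.73503109e-04  7.75665258e-01  6.31143336e-01 -1.16535949e-03] [-0.57391466 -1.22245069 -3.63947423] [-0.47485084  0.47941897  0.43424995  2.04881441 -0.31313439  0.67870376
 -0.04186763]
[(array([355.9,  23.1]), array([340,  12,  33,  24, 476], dtype=int32)), (array([113. , 128.9]), array([100, 102,  27,  64, 935], dtype=int32)), (array([136.6, 348.7]), array([124, 337,  26,  24, 311], dtype=int32))]
```

View pics/w5.png

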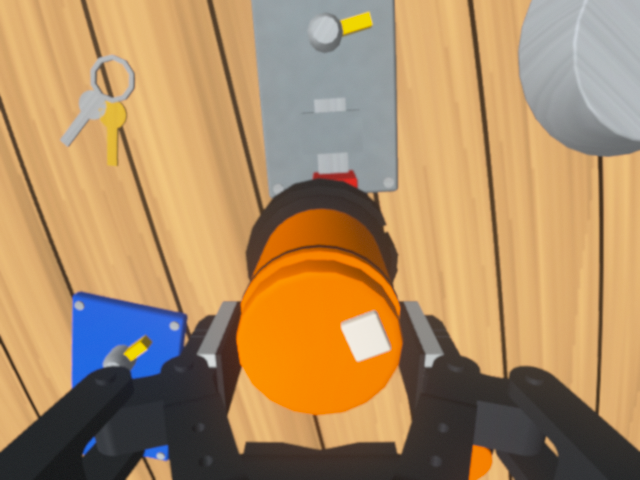

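The dock's post is at about (324,30), its yellow key at (356,23) and the red tab at (335,180). The canister is still held upright.

```bash
python3 - <<'E'
from h import *
im=cv2.imread("pics/w5.png");n="w5.npz"
c={**{k:v for k,v in np.load(n).items()},"k1":float(np.load(n)["k1"])}
o=cv2.resize(im[0:200,240:410],None,fx=3.5,fy=3,interpolation=cv2.INTER_CUBIC)
g=cv2.resize(im[0:70,290:385],None,fx=8,fy=8,interpolation=cv2.INTER_CUBIC);cv2.imwrite("pics/crop2.png",g)
E
```

```text
(no output)
```

View pics/crop2.png

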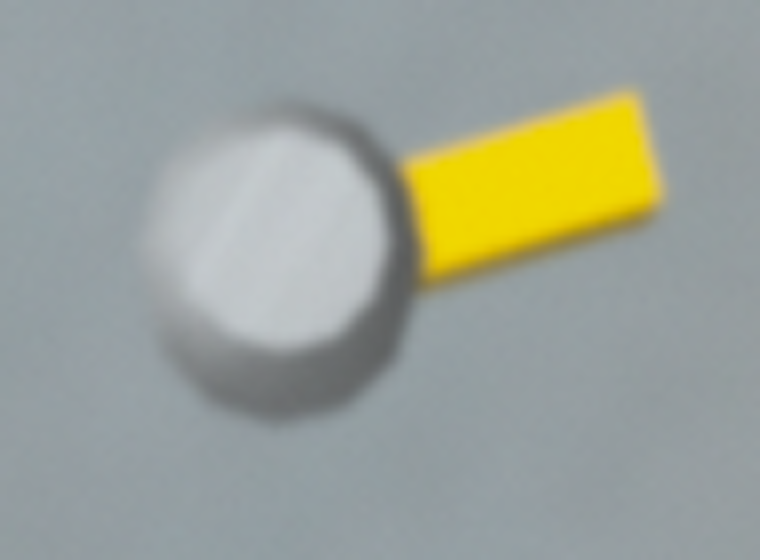

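```bash
python3 - <<'E'
from h import *
n="w5.npz";c={**{k:v for k,v in np.load(n).items()},"k1":float(np.load(n)["k1"])};T=calibration("top")
p=plane(c,[325.4,29.3],.034)[0];k=plane(c,[[341.1,27.3],[370.9,18.3]],.024);kd=k[1]-k[0]
print("post",p,"top view",plane(T,[264.3,227.3],.034)[0],"tri",tri([(c,(325.4,29.3)),(T,(264.3,227.3))]))
print("key yaw",np.arctan2(kd[1],kd[0]),np.arctan2(*(k[1]-p)[[1,0]]),"outer r",np.hypot(*(k[1]-p)[:2]))
s=sense();x=s["eef_rot"];y=2*np.arctan2(x[2],x[1]);print("tool yaw",y,"now notch",y-1.21)
t=np.array([.5,0]) 
ax=np.array([np.cos(y),np.sin(y)]);ay=np.array([np.sin(y),-np.cos(y)])
d=p[:2]-(s["position"][:2]+.0015*ax);print("delta tool x,y mm",1000*d@ax,1000*d@ay)
cv2.imwrite("pics/t2.png",camera("top"))
e=plane(c,[[253,2],[271,190],[394,2],[397,188]],.012);print(e)
E
```

```text
post [0.58251415 0.15970421 0.034     ] top view [0.57911142 0.15883204 0.034     ] tri (array([0.58304262, 0.16314746, 0.00488915]), [np.float64(0.001290119572415651), np.float64(0.0012901195724155838)])
key yaw 0.08137060598171135 0.0746876019809624 outer r 0.03179375288522277
tool yaw 1.3646701737485651 now notch 0.15467017374856518
delta tool x,y mm 124.16038646246902 3.1750967600487243
[[0.53810327 0.19124351 0.012     ]
 [0.51981538 0.05962897 0.012     ]
 [0.63360562 0.17144584 0.012     ]
 [0.6145314  0.04163848 0.012     ]]
```

```bash
python3 -m handwheel '[[50,30,0,0,0],[50,35,1,0,0],[50,35,1,0,0],[50,24,1,0,0],[50,0,0,20,0],[50,0,0,25,0],[50,0,0,15,0],[50,0,0,6,0],[50,0,0,0,0],[50,0,0,0,0],[50,0,0,0,0]]'
python3 - <<'E'
from h import *
s=sense();q=s["eef_rot"];y=2*np.arctan2(q[2],q[1]);ax=np.array([np.cos(y),np.sin(y)]);ay=np.array([np.sin(y),-np.cos(y)])
d=np.array([.5825,.1597])-(s["position"][:2]+.0015*ax);print(s["position"],"bottom",s["position"][2]-.0528,"delta",1000*d@ax,1000*d@ay,"yaw",y,s["contact_force"])
E
```

```text
t: 8.17
position: [0.5835, 0.1587, 0.0977]
eef_rot: [0.0, 0.776, 0.631, 0.001]
contact_force: [0.8, -0.2, -3.0]
opening: 0.641
finger_force: 64.7
[0.58352448 0.1586933  0.09773809] bottom 0.04493809461143447 delta -0.7243176676722609 -1.2088505694805498 yaw 1.3646481087602995 [ 0.75056901 -0.15631361 -2.99884553]
```

```bash
python3 -m handwheel '[[50,-0.7,-1.2,4,0],[50,0,0,5,0],[50,0,0,3,0],[50,0,0,0,0]]'; python3 -m handwheel '[[50,0,0,2,0],[50,0,0,2,0],[50,0,0,0,0]]'
```

```text
t: 8.5
position: [0.581, 0.1589, 0.0842]
eef_rot: [-0.0, 0.776, 0.631, -0.0]
contact_force: [0.1, 0.0, -2.9]
opening: 0.645
finger_force: 64.7
t: 8.75
position: [0.5813, 0.1589, 0.0803]
eef_rot: [-0.0, 0.776, 0.631, -0.0]
contact_force: [-0.2, -1.1, -2.5]
opening: 0.639
finger_force: 64.7
```

```bash
python3 -m handwheel '[[50,0,0,1.5,0],[50,0,0,1,0],[50,0,0,0,0]]'; python3 -m handwheel '[[50,0,0,1,0],[50,0,0,0,0]]'; python3 -m handwheel '[[50,0,0,1,0],[50,0,0,0,0]]'
```

```text
t: 9.0
position: [0.5813, 0.1589, 0.078]
eef_rot: [-0.0, 0.776, 0.631, -0.0]
contact_force: [0.3, -0.1, -3.0]
opening: 0.64
finger_force: 64.7
t: 9.17
position: [0.5814, 0.1589, 0.0771]
eef_rot: [0.0, 0.776, 0.631, -0.0]
contact_force: [-0.3, -0.0, -3.3]
opening: 0.641
finger_force: 64.7
t: 9.33
position: [0.5815, 0.1589, 0.0762]
eef_rot: [0.0, 0.776, 0.631, 0.0]
contact_force: [0.4, 0.6, -2.1]
opening: 0.639
finger_force: 64.8
```

```bash
python3 -m handwheel '[[50,0,0,1,0],[50,0,0,0,0]]'; python3 -m handwheel '[[50,0,0,0.7,0],[50,0,0,0,0]]'
```

```text
t: 9.5
position: [0.5816, 0.159, 0.0758]
eef_rot: [-0.0, 0.776, 0.631, 0.0]
contact_force: [-1.8, 0.4, 4.7]
opening: 0.644
finger_force: 65.7
t: 9.67
position: [0.5817, 0.1591, 0.0756]
eef_rot: [-0.0, 0.776, 0.631, 0.001]
contact_force: [-2.9, 0.4, 10.1]
opening: 0.64
finger_force: 66.3
```

Riding on the key at z .0756. Now I'll turn it towards the key, pressing gently.

```bash
python3 -m handwheel '[[50,0,0,-0.3,1.5],[50,0,0,0,0]]'; python3 -m handwheel '[[50,0,0,0,1.5],[50,0,0,0,0]]'; python3 -m handwheel '[[50,0,0,0,1.5],[50,0,0,0,0]]'
```

```text
t: 9.83
position: [0.5816, 0.1592, 0.0757]
eef_rot: [-0.0, 0.784, 0.62, 0.001]
contact_force: [-2.3, 0.3, 7.7]
opening: 0.644
finger_force: 65.7
t: 10.0
position: [0.5817, 0.1592, 0.0756]
eef_rot: [-0.0, 0.792, 0.61, 0.001]
contact_force: [-1.1, 0.5, 6.9]
opening: 0.64
finger_force: 65.7
t: 10.17
position: [0.5817, 0.1591, 0.0753]
eef_rot: [0.0, 0.8, 0.6, 0.001]
contact_force: [0.4, 0.7, -2.8]
opening: 0.641
finger_force: 64.8
```

```bash
python3 -m handwheel '[[50,0,0,0.5,0.8],[50,0,0,1,0],[50,0,0,0,0]]'; python3 -m handwheel '[[50,0,0,1,0],[50,0,0,1,0],[50,0,0,0,0]]'
```

```text
t: 10.42
position: [0.5811, 0.1588, 0.0728]
eef_rot: [-0.0, 0.804, 0.595, -0.0]
contact_force: [0.1, -0.2, -2.9]
opening: 0.64
finger_force: 64.7
t: 10.67
position: [0.5812, 0.1588, 0.0709]
eef_rot: [-0.0, 0.804, 0.595, -0.0]
contact_force: [-0.7, -0.0, -2.8]
opening: 0.646
finger_force: 64.7
```

Dropping freely. I'll go on down to about .0648, where it should be home.

```bash
python3 -m handwheel '[[50,0,0,1.5,0],[50,0,0,1.5,0],[50,0,0,0,0]]'; python3 -m handwheel '[[50,0,0,1,0],[50,0,0,1,0],[50,0,0,0,0]]'; python3 -m handwheel '[[50,0,0,1,0],[50,0,0,0,0]]'; python3 -m handwheel '[[50,0,0,0.6,0],[50,0,0,0,0]]'
```

```text
t: 10.92
position: [0.5812, 0.1589, 0.068]
eef_rot: [-0.0, 0.804, 0.595, -0.0]
contact_force: [0.2, -0.3, -4.1]
opening: 0.639
finger_force: 64.7
t: 11.17
position: [0.5813, 0.1589, 0.0661]
eef_rot: [-0.0, 0.804, 0.595, -0.0]
contact_force: [0.1, -0.1, -3.3]
opening: 0.642
finger_force: 64.7
t: 11.33
position: [0.5814, 0.1589, 0.0652]
eef_rot: [0.0, 0.804, 0.595, -0.0]
contact_force: [0.6, -0.0, -3.7]
opening: 0.644
finger_force: 64.7
t: 11.5
position: [0.5815, 0.1589, 0.0649]
eef_rot: [0.0, 0.804, 0.594, 0.0]
contact_force: [-1.0, 0.5, -0.4]
opening: 0.641
finger_force: 65.0
```

```bash
python3 -m handwheel '[[50,0,0,0.5,0],[50,0,0,0,0]]'; python3 -m handwheel '[[62,0,0,0,0],[72,0,0,0,0],[85,0,0,0,0],[85,0,0,0,0],[85,0,0,0,0]]'
```

```text
t: 11.67
position: [0.5817, 0.1588, 0.0648]
eef_rot: [0.0, 0.804, 0.594, 0.0]
contact_force: [-1.4, 0.3, 4.6]
opening: 0.638
finger_force: 65.5
t: 12.08
position: [0.5814, 0.1589, 0.0642]
eef_rot: [0.0, 0.804, 0.595, 0.0]
contact_force: [-0.5, -0.4, 0.1]
opening: 0.996
finger_force: 0.0
```

```bash
python3 -m handwheel '[[85,0,0,-15,0],[85,0,0,-35,0],[85,0,0,-40,0],[85,-30,0,0,-4.2],[85,-40,0,0,-4.2],[20,-40,0,0,0],[0,-30,0,0,0],[0,0,0,0,0],[0,0,0,0,0],[0,0,0,0,0]]'
python3 - <<'E'
from fit import *
s=sense();c=calibration("wrist");im=camera("wrist");cv2.imwrite("pics/w6.png",im);np.savez("w6.npz",**c)
q=s["eef_rot"];y=2*np.arctan2(q[2],q[1]);print(s["position"],y,s["opening"])
b=blobs(mask(im,*OR),1500);print(b);print(blobs(mask(im,(0,150,60),(4,255,255)),50))
E
```

```text
t: 12.92
position: [0.5534, 0.0225, 0.1542]
eef_rot: [-0.0, 0.758, 0.652, 0.0]
contact_force: [0.3, 0.5, 0.2]
opening: 0.296
finger_force: 0.0
[0.5534249  0.02248321 0.15424175] 1.419788774066404 0.29568967862432494
[(array([337.3,  20.9]), array([ 288,    0,  104,   49, 3532], dtype=int32))]
[(array([333.4, 160.5]), array([311, 152,  46,  17, 727], dtype=int32))]
```

View pics/w6.png

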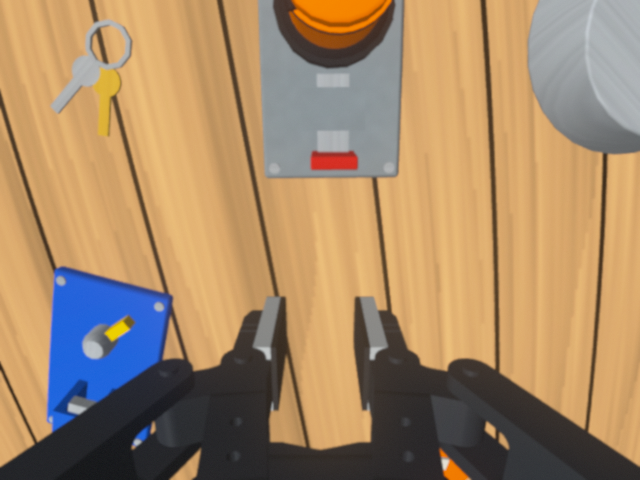

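The canister stands on the dock. The red tab is centred at (334,160), slightly right of the tool's line.

```bash
python3 - <<'E'
from h import *
n="w6.npz";c={**{k:v for k,v in np.load(n).items()},"k1":float(np.load(n)["k1"])}
s=sense();q=s["eef_rot"];y=2*np.arctan2(q[2],q[1]);ax=np.array([np.cos(y),np.sin(y)]);ay=np.array([np.sin(y),-np.cos(y)])
t=plane(c,[[334,168],[334,152]],.074);print(t)
for T in (*t[:,:2],[.5683,.0587],[.582,.1603]):
    d=T-s["position"][:2];print(1000*d@ax,1000*d@ay)
E
```

```text
[[0.56812544 0.06174746 0.074     ]
 [0.56945541 0.07103327 0.074     ]]
40.36963852746426 8.742419618100062
49.74994963657313 8.672865396926243
37.38227742382872 9.369453919384071
139.88925071616129 7.766198966167789
```

```bash
python3 -m handwheel '[[0,0,8.5,25,0],[0,0,0,35,0],[0,0,0,25,0],[0,0,0,10,0],[0,0,0,0,0],[0,0,0,0,0]]'; python3 -m handwheel '[[0,8,0,0,0],[0,6,0,0,0],[0,4,0,0,0],[0,0,0,0,0]]'; python3 -m handwheel '[[0,3,0,0,0],[0,3,0,0,0],[0,0,0,0,0]]'; python3 -m handwheel '[[0,3,0,0,0],[0,3,0,0,0],[0,0,0,0,0]]'
```

```text
t: 13.47
position: [0.5617, 0.0213, 0.0593]
eef_rot: [-0.0, 0.758, 0.652, -0.0]
contact_force: [1.0, 0.2, 0.6]
opening: 0.0
finger_force: 0.0
t: 13.8
position: [0.565, 0.0405, 0.0601]
eef_rot: [0.0, 0.758, 0.653, 0.001]
contact_force: [1.1, 0.4, -0.5]
opening: 0.001
finger_force: 0.0
t: 14.05
position: [0.5653, 0.0452, 0.0594]
eef_rot: [-0.0, 0.758, 0.652, 0.0]
contact_force: [-0.5, -0.1, 0.7]
opening: 0.001
finger_force: 0.0
t: 14.3
position: [0.5662, 0.0511, 0.0591]
eef_rot: [-0.0, 0.758, 0.652, 0.0]
contact_force: [0.9, 0.0, -0.2]
opening: -0.001
finger_force: 0.0
```

```bash
for i in 1 2 3; do python3 -m handwheel '[[0,2,0,0,0],[0,2,0,0,0],[0,0,0,0,0]]' | egrep 'pos|cont'; done
```

```text
position: [0.5668, 0.0548, 0.0592]
contact_force: [-0.2, -0.2, -0.2]
position: [0.5674, 0.0588, 0.0592]
contact_force: [-0.6, -0.2, -0.5]
position: [0.568, 0.0628, 0.0592]
contact_force: [0.6, 0.4, 0.9]
```

```bash
python3 - <<'E'
from h import *
c=calibration("wrist");im=camera("wrist");cv2.imwrite("pics/w7.png",im);s2=camera("side");cv2.imwrite("pics/side2.png",s2)
RD=((0,150,60),(4,255,255))
b=blobs(mask(im,*RD),50);print(b,sense()["position"])
for x in b:
    st=x[1];print(plane(c,[[st[0]+st[2]/2,st[1]],[st[0]+st[2]/2,st[1]+st[3]]],.074))
print(blobs(mask(s2,*RD),10),blobs(mask(cv2.imread("pics/side0.png"),*RD),10))
a=cv2.resize(im[0:480,100:540],(440,480));d=cv2.resize(s2[165:255,290:350],(360,540),interpolation=cv2.INTER_CUBIC)
o=np.zeros((540,800,3),np.uint8);o[:480,:440]=a;o[:,440:]=d;cv2.imwrite("pics/comp7.png",o)
E
```

```text
[(array([319.5, 283.6]), array([ 287,  260,   67,   46, 2125], dtype=int32))] [0.56791878 0.06235739 0.05919143]
[[0.57121507 0.08072907 0.074     ]
 [0.56822989 0.06097216 0.074     ]]
[(array([218.4, 203.1]), array([214, 199,  10,  10,  74], dtype=int32)), (array([320.2, 225.8]), array([316, 221,   9,  11,  94], dtype=int32)), (array([233.5, 285.6]), array([228, 280,  12,  13, 115], dtype=int32))] [(array([218.4, 203.1]), array([214, 199,  10,  10,  74], dtype=int32)), (array([320.2, 225.8]), array([316, 221,   9,  11,  94], dtype=int32)), (array([233.5, 285.6]), array([228, 280,  12,  13, 115], dtype=int32))]
```

View pics/comp7.png

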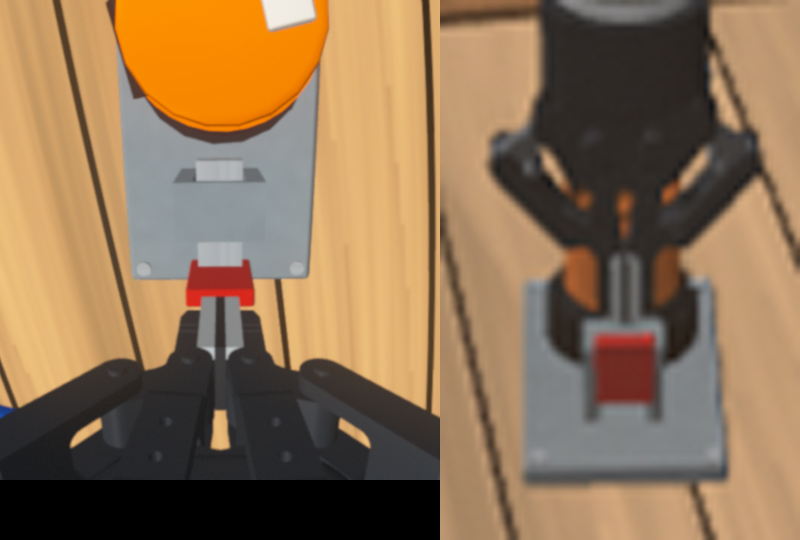

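```bash
python3 - <<'E'
from h import *
S=calibration("side");T=calibration("top")
ld=lambda n:{**{k:v for k,v in np.load(n).items()},"k1":float(np.load(n)["k1"])}
w6=ld("w6.npz")
W=calibration("wrist")
# outer top edge middle: side: crop (625,343)->290+185/6,165+343/6 ; w7: crop(220,305)->(320,305.5); w6 (334,168.5)
sd=(290+185/6-.5,165+343/6-.5);si=(290+185/6-.5,165+335/6-.5)
print(sd);print("w6+w7",tri([(w6,(333.5,168.5)),(W,(320,305))]))
print("w6+side",tri([(w6,(333.5,168.5)),(S,sd)]),"w7+side",tri([(W,(320,305)),(S,sd)]))
# finger tip in side: plane through tool position; project tip
def proj(c,X):
    r=c["R"]@X+c["t"];k=cv2.projectPoints(X[None],cv2.Rodrigues(c["R"])[0],c["t"],c["camera_matrix"],np.array([c["k1"],0,0,0,0.]))[0];return k.ravel()
p=sense()["position"]
print("TCP in side",proj(S,p),"in wrist",proj(W,p),"pad front", [proj(W,p+np.array([.0015,.0109,0])),proj(S,p-np.array([.0015,.0109,0]))])
E
```

```text
(320.3333333333333, 221.66666666666666)
w6+w7 (array([0.56794331, 0.06162235, 0.07514428]), [np.float64(0.00016934114948328116), np.float64(0.00016934114948329344)])
w6+side (array([0.56800977, 0.06128967, 0.07276848]), [np.float64(0.0002077971066745967), np.float64(0.00020779710667506824)]) w7+side (array([0.56803599, 0.06063204, 0.07322902]), [np.float64(7.071687920511079e-05), np.float64(7.071687920528715e-05)])
TCP in side [320.16494149 225.35602395] in wrist [319.29140997 287.26089244] pad front [array([318.92536605, 263.82079023]), array([320.29108139, 227.60496194])]
```

The tab (outer edge y≈0.0615, top z≈0.075) hasn't moved. The fingertip shows above its top, so the fingers went over it. I'll back off, go lower and push again.

```bash
python3 -m handwheel '[[0,-15,0,0,0],[0,-20,0,0,0],[0,0,0,20,0],[0,0,0,0,0]]'; python3 -m handwheel '[[0,6,0,0,0],[0,6,0,0,0],[0,3,0,0,0],[0,0,0,0,0]]'|egrep 'pos|cont'; for i in 1 2 3; do python3 -m handwheel '[[0,2,0,0,0],[0,2,0,0,0],[0,0,0,0,0]]' | egrep 'pos|cont'; done
```

```text
t: 15.48
position: [0.5615, 0.0264, 0.0376]
eef_rot: [-0.0, 0.759, 0.651, -0.001]
contact_force: [-0.2, 1.4, -0.6]
opening: -0.0
finger_force: 0.0
position: [0.5654, 0.0446, 0.0396]
contact_force: [0.1, -0.5, 0.1]
position: [0.5656, 0.047, 0.0394]
contact_force: [-0.6, -0.6, 1.0]
position: [0.5661, 0.0505, 0.0392]
contact_force: [0.4, 0.4, -0.3]
position: [0.5668, 0.0545, 0.0392]
contact_force: [0.1, -1.1, 0.6]
```

```bash
python3 -m handwheel '[[0,2,0,0,0],[0,2,0,0,0],[0,0,0,0,0]]' | egrep 'pos|cont'; python3 - <<'E'
from h import *
RD=((0,150,60),(4,255,255))
im=camera("wrist");s2=camera("side");cv2.imwrite("pics/w8.png",im);cv2.imwrite("pics/side3.png",s2)
print(blobs(mask(im,*RD),30),blobs(mask(s2,*RD),10))
W=calibration("wrist");print(plane(W,[[320,0]],.074))
b=blobs(mask(im,*RD),50)[0][1];print(plane(W,[[b[0]+b[2]/2,b[1]+b[3]]],.074),sense()["position"])
g=s2[205:240,312:330];print(g.max(2))
E
```

```text
position: [0.5673, 0.0587, 0.0392]
contact_force: [-0.4, -1.2, 0.5]
[(array([319.5, 275.2]), array([ 280,  249,   79,   49, 3224], dtype=int32))] [(array([218.4, 203.1]), array([214, 199,  10,  10,  74], dtype=int32)), (array([319.9, 227.1]), array([316, 224,   9,   6,  42], dtype=int32)), (array([233.5, 285.6]), array([228, 280,  12,  13, 115], dtype=int32))]
[[0.58368209 0.16446813 0.074     ]]
[[0.56917066 0.06987902 0.074     ]] [0.56734163 0.05874667 0.03916762]
[[ 85 142 117  64  47  48  45  77 132 120  71  46  50  48  57 100  94  63]
 [ 47 104  97  60  47  48  46  78 131 105  58  46  50  48  53  78  71  58]
 [ 53  51  60  52  48  48  45  67 130  99  52  47  49  47  51  61  64  62]
 [ 50  52  54  48  47  49  46  57 129 101  53  47  48  48  54  61  62  61]
 [ 48  50  53  50  48  49  47  51 129 101  53  47  48  49  53  54  58  56]
 [ 47  47  49  49  48  48  47  44 112  86  49  47  49  48  48  47  53  51]
 [ 47  46  47  47  48  49  49  46  75  64  49  49  48  49  48  47  48  49]
 [ 69  63  48  45  48  48  48  46  56  53  50  50  48  47  46  59  64  52]
 [126 126 114  78  50  48  4
[... 1297 characters left out ...]
106  86  81 124 136 134]
 [135 126  95  81 102 132 139 138 139 139 139 141 108  84  80 124 135 133]
 [134 126  94  80  99 128 136 136 136 135 135 138 107  84  80 123 135 132]
 [135 126  95  79  99 128 134 134 134 134 134 137 109  85  79 123 136 134]
 [135 126  94  84 106 128 134 133 134 135 135 137 113  91  85 123 135 135]
 [134 131 117 115 124 132 133 133 135 134 134 134 125 117 114 129 135 134]
 [134 136 138 136 135 133 133 133 134 133 133 133 134 135 135 136 135 135]
 [134 135 135 134 134 133 132 132 132 133 133 134 135 136 135 134 135 133]
 [135 135 134 134 134 134 133 133 134 134 134 135 136 136 135 134 134 133]
 [135 134 134 133 133 134 134 133 135 135 135 135 135 136 136 136 136 135]]
```

The tab is moving (outer edge now y≈0.070, about 8 mm on). I'll push to the stop.

```bash
for i in 1 2 ; do python3 -m handwheel '[[0,1,0,0,0],[0,1,0,0,0],[0,0,0,0,0]]' | egrep 'pos|cont'; done;  python3 -m handwheel '[[0,1,0,0,0],[0,0,0,0,0]]' | egrep 'pos|cont'
```

```text
position: [0.5676, 0.0603, 0.0392]
contact_force: [-0.6, -1.5, 0.8]
position: [0.5678, 0.0618, 0.0392]
contact_force: [-1.2, -3.6, 0.3]
position: [0.5678, 0.0619, 0.0392]
contact_force: [-1.0, -5.9, 0.9]
```

```bash
python3 -m handwheel '[[0,1,0,0,0],[0,0,0,0,0]]' | egrep 'pos|cont';  python3 - <<'E'
from h import *
im=camera("wrist");W=calibration("wrist")
b=blobs(mask(im,(0,150,60),(4,255,255)),50)[0][1];print(plane(W,[[b[0]+b[2]/2,b[1]+b[3]]],.074))
E
```

```text
position: [0.5678, 0.0619, 0.0392]
contact_force: [-2.0, -9.4, 1.6]
[[0.56976942 0.07274113 0.074     ]]
```

```bash
python3 -m handwheel '[[0,1.5,0,0,0],[0,1,0,0,0],[0,0,0,0,0],[0,0,0,0,0]]' | egrep 'pos|cont';  python3 - <<'E'
from h import *
from scipy.spatial.transform import Rotation as Ro
im=camera("wrist");W=calibration("wrist");cv2.imwrite("pics/w9.png",im)
ld=lambda n:{**{k:v for k,v in np.load(n).items()},"k1":float(np.load(n)["k1"])}
# inner-face bottom / top-face edges by brightness along an off-centre column of red, for w7 and w9
for n in("w6","w7","w8","w9"):
    i=cv2.imread(f"pics/{n}.png");b=blobs(mask(i,(0,150,60),(4,255,255)),50)[0][1];print(n,b,[int(v) for v in i[b[1]-2:b[1]+b[3]+3:2,b[0]+12,2]])
b=blobs(mask(im,(0,150,60),(4,255,255)),50)[0][1];print(plane(W,[[b[0]+b[2]/2,b[1]+b[3]]],.074))
b7=W["R"].T
E
```

```text
position: [0.5678, 0.0621, 0.0392]
contact_force: [-3.2, -16.4, 3.0]
w6 [311 152  46  17 727] [172, 159, 152, 177, 210, 215, 212, 213, 212, 198, 153]
w7 [ 287  260   67   46 2125] [178, 177, 177, 177, 165, 154, 154, 153, 154, 154, 154, 154, 154, 155, 155, 164, 203, 217, 218, 218, 217, 217, 216, 213, 202, 217]
w8 [ 280  249   79   49 3224] [146, 152, 153, 154, 153, 154, 154, 154, 155, 154, 156, 155, 155, 156, 156, 180, 210, 219, 219, 219, 219, 219, 219, 218, 218, 211, 225]
w9 [ 281  257   78   42 3011] [143, 149, 153, 152, 151, 151, 153, 152, 153, 153, 153, 159, 191, 211, 215, 217, 217, 216, 217, 216, 217, 211, 217, 225]
[[0.56980147 0.07296242 0.074     ]]
```

```bash
python3 -m handwheel '[[0,-10,0,0,0],[0,-25,0,0,0],[0,-25,0,0,0],[0,0,0,-30,0],[0,0,0,-30,0],[0,0,0,-20,0],[0,0,0,0,0],[0,0,0,0,0]]'; python3 - <<'E'
from fit import *
im=camera("wrist");W=calibration("wrist");cv2.imwrite("pics/w10.png",im)
b=blobs(mask(im,(0,150,60),(4,255,255)),50)[0][1];print(b,plane(W,[[b[0]+b[2]/2,b[1]+b[3]]],.074))
T=calibration("top");i=camera("top");cv2.imwrite("pics/t3.png",i)
o=[x for x in blobs(mask(i,*OR),200) if 230<x[0][0]<300];print(o,[plane(T,[x[0]],.117) for x in o])
# tab white in top
(x,y,w,h),t=(lambda s:(s[:4],0))(o[0][1]);m=mask(i[y:y+h,x:x+w],(0,0,120),(180,70,255));print([plane(T,[k[0]+[x,y]],.121) for k in blobs(m,4)])
E
```

```text
t: 18.85
position: [0.5605, 0.0082, 0.1202]
eef_rot: [0.0, 0.758, 0.652, 0.001]
contact_force: [-0.9, 0.3, -0.2]
opening: 0.001
finger_force: 0.0
[291 113  55  16 815] [[0.56909065 0.07287881 0.074     ]]
[(array([261.6, 225. ]), array([248, 211,  27,  28, 518], dtype=int32))] [array([[0.57544488, 0.15571318, 0.117     ]])]
[array([[0.5981649 , 0.16149434, 0.121     ]])]
```

```bash
python3 - <<'E'
from h import *
a=cv2.imread("pics/w10.png");b=cv2.imread("pics/w6.png")
W=calibration("wrist");ld={**{k:v for k,v in np.load("w6.npz").items()},"k1":float(np.load("w6.npz")["k1"])}
for n,i,c,x,r0,r1 in(("w10",a,W,318,30,132),("w6",b,ld,333,60,172)):
    print(n)
    for r in range(r0,r1,2):
        print(r,i[r,x].tolist(),i[r,x-19].tolist(),"y@.055 %.4f"%plane(c,[x,r],.055)[0][1],"y@.074 %.4f"%plane(c,[x,r],.074)[0][1])
E
```

```text
w10
30 [185, 182, 178] [157, 155, 151] y@.055 0.1214 y@.074 0.1183
32 [186, 182, 178] [154, 151, 148] y@.055 0.1204 y@.074 0.1174
34 [187, 183, 179] [155, 151, 149] y@.055 0.1194 y@.074 0.1166
36 [187, 183, 179] [157, 154, 150] y@.055 0.1185 y@.074 0.1157
38 [188, 184, 180] [172, 169, 163] y@.055 0.1175 y@.074 0.1148
40 [186, 182, 178] [176, 173, 167] y@.055 0.1166 y@.074 0.1139
42 [184, 181, 177] [177, 173, 166] y@.055 0.1156 y@.074 0.1130
44 [186, 183, 178] [177, 173, 166] y@.055 0.1146 y@.074 0.1121
46 [185, 183, 177] [177, 173, 167] y@.055 0.1136 y@.074 0.1112
48 [186, 183, 178] [176, 172, 167] y@.055 0.1127 y@.074 0.1103
50 [185, 183, 177] [176, 172, 166] y@.055 0.1117 y@.074 0.1094
52 [185, 182, 177] [176, 173, 164] y@.055 0.1107 y@.074 0.1085
54 [186, 182, 178] [172, 169, 161] y@.055 0.1097 y@.074 0.1076
56 [184, 182, 176] [172, 168, 161] y@.055 0.1088 y@.074 0.1067
58 [169, 165, 158] [161, 157, 148] y@.055 0.1078 y@.074 0.1058
60 [156, 151, 142] [154, 150, 139] y@.055 0.1068 y@.074 0.1049
62 [156, 151, 141] [151, 147, 138] y@.055 0.1058 y@.074 0.1040
64 [155, 150, 141] [153, 
[... 4912 characters left out ...]
4] y@.055 0.0716 y@.074 0.0734
150 [172, 170, 174] [120, 120, 147] y@.055 0.0703 y@.074 0.0723
152 [102, 104, 159] [52, 57, 151] y@.055 0.0691 y@.074 0.0711
154 [39, 46, 151] [40, 46, 152] y@.055 0.0679 y@.074 0.0700
156 [39, 47, 180] [37, 46, 175] y@.055 0.0666 y@.074 0.0688
158 [32, 45, 210] [36, 47, 209] y@.055 0.0654 y@.074 0.0677
160 [37, 47, 216] [36, 47, 215] y@.055 0.0641 y@.074 0.0665
162 [36, 47, 213] [36, 46, 214] y@.055 0.0629 y@.074 0.0653
164 [36, 47, 214] [34, 46, 213] y@.055 0.0616 y@.074 0.0642
166 [30, 45, 210] [33, 46, 211] y@.055 0.0604 y@.074 0.0630
168 [52, 61, 195] [48, 56, 199] y@.055 0.0591 y@.074 0.0618
170 [127, 126, 153] [122, 121, 156] y@.055 0.0579 y@.074 0.0607
```

The exposed bar between guide and tab went from about 14 mm to about 1.5 mm, so the bolt is at its stop (about 14 mm). The canister is home and the robot is clear.

```bash
python3 -c "
from station import *
print(sign_off())"
```

```text
the job is handed in; nothing more can be done
None
```

I handed the job in at about 19 s: the canister is released and home on the gray base with its notch on the key, and the bolt measures about 14 of 15 mm, at its stop; the hand-in reported no verdict.

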